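Open the leaning jam jar with the stuck cap

ROBOT

A 6-joint arm with a two-finger parallel gripper is mounted at the origin on a cart in front of the work surface, level with it; the furniture and walls round the work are solid. World frame = base frame: x ahead of the robot, y to its left, z up, the work surface at z = 0. Lengths are in mm, angles in rad, forces in N, time in s.
With the tool pointing down it reaches from about 275 to 750 mm from the base axis. Payload 10.2 kg.
Tool frame: the origin (TCP) lies midway between the tips of the shut fingers; the grasp point (between the pads) lies 19 mm behind it; z points along the fingers, y is the line along which they close (so a half turn about z gives the same grasp; the last joint's range is limited). The gripper opens to 88 mm and grips with 3 to 60 N. Pads are 18 mm wide; open, the fingers measure 123 mm over their backs; the gripper's body (75 mm by 187 mm) begins 45 mm behind the grasp point.
Start: joints at [-1.443, 0.313, 1.498, -0, 1.331, -0.223], TCP at [180.403, -493.037, 238.72] pointing down, gripper open.
Joint ranges: [-2.94, 2.94], [-0.97, 2.17], [0.19, 2.56], [-1.23, 4.37], [0.02, 3.11], [-2.88, 2.88]. Speed limits (rad/s): [2.39, 2.39, 3.01, 3.14, 3.14, 3.14].

INTERFACE

Orientations are given as a rotation vector (axis times angle).
In Python, from plant import get_obs, grab_frame, camera_info, hand_in, find_in, regions_of, mark_of gives the robot as it stands.
- The arm moves only by the tool play_rows, never from a script. Its argument "motion" is a list of rows, each a list of 2 entries, a list of its own where there are three numbers: the shift along the tool's x, y, z each as a share of 100 cm, from -1 to 1, then the turn about the tool's z as a share of 90 degrees, from -1 to 1. In form: [[[tx, ty, tz], turn], ...]. A call has 1 to 5 rows; each row shifts and turns the commanded pose from where the row before left it, along the tool's axes as they then stand; what a row does not reach is not made up. A row lasts 1/8 s, in which the tool goes at most 62.5 mm and 10.7 degrees, less where a joint would pass 70% of its speed; a pose out of reach is approached as far as the arm can. A call with a number of a shift or a turn outside -1 to 1 is refused whole. A call with a gripper value outside its range is refused whole. "fingers" is the gripper's target within -1 to 1 (fully open at 1, half-way at 0, shut at -1), set as the call begins (left out, the last holds). The fingers move at their own pace and stop on an object; "force" is the grip in N (left out, the last holds). Time passes only in rows, so rows that do not move let the fingers close. It gives the time, the measured TCP pose, the force, the opening and the grip force at its end, in the units of the state.
- get_obs(): the state, without advancing time (a new reading comes with each control period).
- grab_frame(name): name is "scene" or "top" or "wrist"; returns the picture (480x640x3 uint8, red, green, blue); there is no depth.
- camera_info(name): a dict with "fx", "fy", "cx", "cy" (pixels), "R" (3x3) and "t" (3): a world point X has camera coordinates R X + t. Camera axes: x right, y down, z forward; pixel columns grow to the right and rows downward; lengths in mm; the calibration is good to about 2 mm. A picture is of the moment at which its call begins: read the wrist's pose just before it. camera_info takes no time and is no camera call; for the wrist camera it gives the pose at the moment of the call.
- hand_in(): hands the job in; it is judged then, once.
Trained networks look in the newest picture that a camera, given by its name, has taken for a name from the list of things; names that differ only in an ending like _2 or _b are one class to them, and where a whole thing is asked for, a point or a joint stands for the part that bears it (a point fixed in the world has none). Each returns a list of dicts, best first, with "confidence" (0 to 1); they miss things now and then, are a little off and sometimes report something else, mostly with a low value. They report only what shows in the picture. A call takes as long as a camera call. They do not tell look-alikes from the thing itself.
- find_in(name, camera): "xy" ([column, row] in pixels, amid what is visible of it).
- regions_of(name, camera): "pixels" (480x640 bool, what is visible of it) and "xy" ([column, row] in pixels, amid what is visible of it).
- mark_of(name, camera): "xy" ([column, row] in pixels: a listed point, or the origin of a listed thing).
The state is a dict: "time_s": time; "joint_pos": joint angles; "joint_vel": joint speeds; "joint_efforts": joint torques, N m; "eef_pos": TCP position; "tcp_rot": TCP orientation; "ft_force": force on the tool from outside, world axes, zero at the start; "moment": the same for the moment, N m; "width": finger opening in mm; "grip_force": force on a finger pad.
Only numpy, scipy, OpenCV 4.12 (cv2) and the standard library are available. Lean on these libraries where they do the work, as an engineer would, in place of code of your own. Each camera call takes 0.05 s, during which the arm holds its last target. There are 200 camera calls.

TASK

Open the jam jar that leans in the wooden stand: its cap is stuck, so grip it, break it loose with a short hard anticlockwise twist and turn it on until it comes free. Lift the cap off and set it down gently on the round cork coaster, flat and open side down, without knocking the two spice jars or the spotted mug aside, and let go.

Things in the scene. Friction and masses are not known exactly. Their poses are not given: they have to be found in the camera images.
- cap: Round steel twist-off cap, 24 flats round its skirt, 58 mm diameter, 23 mm high, about 60 g, on the leaning jar. Origin: centre of its open lower edge; z points out of its closed top. Opens anticlockwise seen from its top (positive turn about its z). Stuck: breaks loose at 0.3 to 0.8 N m within the first 20 degrees, then turns almost freely. While tight, its x axis lies along the jar's x axis.
- cap_top (a point): Centre of the cap's top, 23 mm along the cap's z from its origin. The cap is a quarter-turn lug cap: it cannot be pulled off before 60 degrees of turn; from about 65 to 135 degrees it lifts straight off along the jar's z axis (80 degrees is good; stop at about 140). Lifting it 25 mm clears the neck.
- jar: Glass jam jar, body 72 mm diameter, clamped by a steel band in the stand; it does not move. It leans 32 degrees (0.56 rad) from vertical over the front of the stand. Origin: centre of its mouth rim; z points out of the mouth along the jar's axis, y is level. The closed cap's edge is 19 mm below the rim; below it 11 mm of bare 40 mm neck, then the shoulder.
- stand: Wooden stand fixed to the worktop: board 110 mm (x) by 122 mm (y), 14 mm thick; two upright cheeks 12 mm thick, 105 mm high, at y = +/-53 mm, with dark knobs outside (134 mm over all). Origin: centre of the underside. The jar leans to its -x side, the front; the mouth rim lies at x = -37 mm, z = 139 mm.
- coaster: Round cork coaster fixed on the worktop, 110 mm diameter, 8 mm thick. Origin: centre of its underside; its top is 8 mm above.
- spice_tall: Spice jar with dark cap, 41 mm diameter, 105 mm high, standing loose behind the work. Origin: centre of the underside. Leave alone.
- spice_short: Spice jar with ochre cap, 42 mm diameter, 96 mm high, standing loose in front, near the worktop's edge. Origin: centre of the underside. Leave alone.
- mug_2: Spotted mug, 92x127x93 mm, standing loose behind. Origin: centre of the underside. Leave alone.
Not all that is in view belongs to the job. Of the things shaped like the cap, the steel one is meant.

How it is judged (in metres and radians):
On the way, in this order (a step that is already met when the one before it is completed fails the run):
1. the cap, still on the jar, has been turned loose: by more than 35 degrees (angle between the x axis of cap and the x axis of jar, either way round above 0.61 rad and z of cap in the frame of jar below -0.01 m and distance between cap and jar below 0.026 m), for 0.1 s.
2. the cap is lifted off the jar (distance between cap and jar above 0.05 m), for 0.1 s.
At the end, for the whole second after the job is handed in: The cap lies at rest on the cork coaster, flat (within 7 degrees) and open side down, its centre within 35 mm of the coaster's centre (horizontal distance between cap and coaster below 0.035 m and z of cap in the frame of coaster below 0.013 m and angle between cap's own z axis and vertical below 0.12 rad and linear speed of cap below 0.02 m/s and contact force between cap and coaster above 0.1 N); the robot touches nothing.
It fails at once if the cap is dropped (it falls freely for more than about 25 mm) (linear speed of cap above 0.7 m/s and contact force between cap and the fingers below 0.05 N).
It fails at once if a spice jar or the spotted mug is knocked aside by more than 40 mm (distance of any of spice_tall, spice_short, mug_2 from where it was at the start of the episode above 0.04 m).
It also fails if it takes over 42 s, if anything falls off the work surface, if the arm or the gripper's body presses on something with over 40 N, if the wrist force passes 120 N, or if a joint passes its speed limit or range.

## Working session

There is one attempt and no reset: what is moved stays moved. The work goes in short steps, Python scripts to look and compute and a tool call to move; the robot and the scene stay as the last step left them, time stands still between calls to the robot, and variables do not carry over. Pictures are saved under pics/ and viewed, at most 10 in all, crops included, and the job is handed in when it is done.

Besides the shell and the picture viewer there is one more tool, called after "Call:" by a JSON object that holds its "name" and its "arguments". play_rows: Moves the arm, as the interface text tells. Its arguments: {"type":"object","properties":{"motion":{"type":"array","items":{"type":"array"}},"fingers":{"type":"number"},"force":{"type":"number"}},"required":["motion"]}

```bash
ls; mkdir -p pics
python3 - <<'E'
from plant import *
import cv2,numpy as np
a=grab_frame("scene");
for n in ["cap","cap_top","jar","stand","coaster","spice_tall","spice_short","mug_2"]:
    print(n,[(np.round(d["xy"]),round(d["confidence"],2)) for d in mark_of(n,"scene")][:4])
b=grab_frame("top")
for n in ["cap","cap_top","jar","stand","coaster","spice_tall","spice_short","mug_2"]:
    print(n,[(np.round(d["xy"]),round(d["confidence"],2)) for d in mark_of(n,"top")][:4])
cv2.imwrite("pics/a.png",a[:,:,::-1]);cv2.imwrite("pics/b.png",b[:,:,::-1])
for c in("scene","top"): print(camera_info(c))
print(get_obs())
E
```

```text
pics
cap [(array([320., 236.]), 0.95), (array([289., 352.]), 0.9), (array([220., 323.]), 0.79)]
cap_top [(array([292., 341.]), 0.91), (array([328., 226.]), 0.75), (array([221., 312.]), 0.74)]
jar [(array([325., 230.]), 0.72)]
stand [(array([306., 296.]), 0.86)]
coaster [(array([369., 254.]), 0.78)]
spice_tall [(array([268., 257.]), 0.79)]
spice_short [(array([390., 292.]), 0.56)]
mug_2 [(array([296., 238.]), 0.66)]
cap [(array([211., 286.]), 0.95), (array([296., 249.]), 0.78), (array([212., 208.]), 0.62)]
cap_top [(array([210., 281.]), 0.84), (array([209., 210.]), 0.64), (array([299., 256.]), 0.55)]
jar []
stand [(array([285., 246.]), 0.91)]
coaster [(array([296., 257.]), 0.75), (array([405., 250.]), 0.55)]
spice_tall [(array([336., 172.]), 0.72)]
spice_short [(array([346., 311.]), 0.58)]
mug_2 []
{'fx': 574.6599022935943, 'fy': 574.6599022935943, 'cx': 315.47936180290344, 'cy': 228.98091463182774, 'R': array([[-0.84716649, -0.53087689,  0.02187856],
       [-0.23687297,  0.34049917, -0.90991841],
       [ 0.47560502, -0.77603483, -0.41420986]]), 't': array([ 618.81775318,  113.73865
[... 323 characters left out ...]
3547105])}
{'time_s': 0.9, 'joint_pos': array([-1.44340967e+00,  3.12897717e-01,  1.49770113e+00,  2.44414732e-05,
        1.33100428e+00, -2.23382069e-01]), 'joint_vel': array([ 0.0005177 , -0.00132093,  0.00024343,  0.00070926,  0.00017721,
        0.00152646]), 'joint_efforts': array([ 6.76064269e-05, -4.02102399e+01, -2.52422565e+01,  6.95224945e-02,
        3.19464365e-02, -1.26775910e-05]), 'eef_pos': array([ 180.40422822, -493.03678307,  238.72091763]), 'tcp_rot': array([-3.09339160e+00, -5.48155260e-01, -3.80407258e-05]), 'ft_force': array([-0.36638833, -0.5836689 , -0.48189458]), 'moment': array([ 0.00686555, -0.04135745, -0.02716258]), 'grip_force': 0.0, 'width': 88.34348696806951}
```

View pics/a.png

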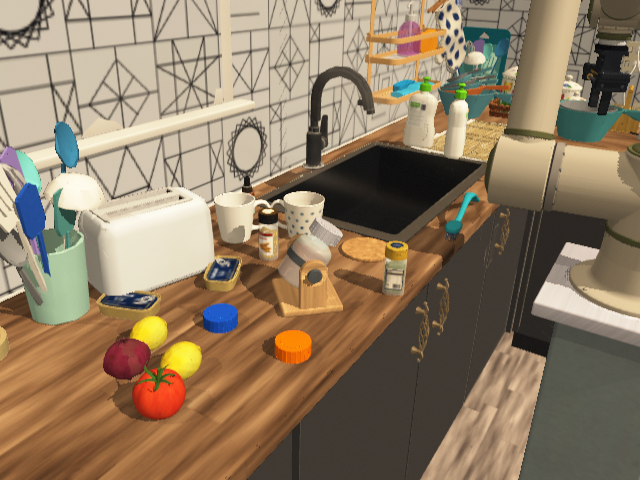

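View pics/b.png

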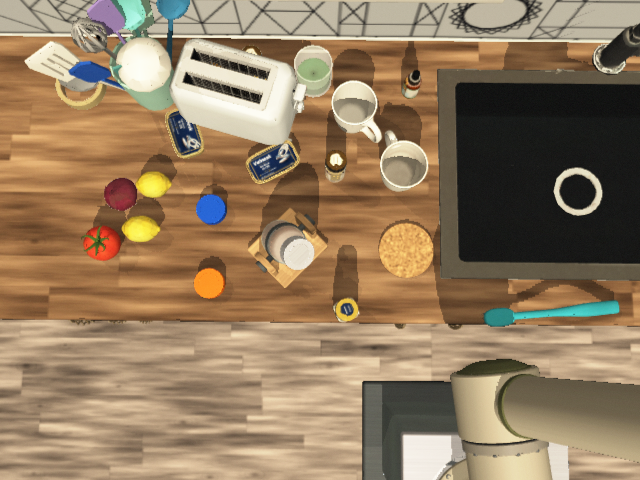

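Scene picture: the steel cap is on the leaning jar at (325,232). The look-alikes are blue at (220,319) and orange at (293,347). In the top picture they are steel (296,250), blue (211,208) and orange (209,283). The steel one on the jar in the stand fits the description, so I'll enlarge it to confirm.

Run:
```python
import cv2
a=cv2.imread("pics/a.png")[200:330,255:365];b=cv2.imread("pics/b.png")[195:300,235:345]
a=cv2.resize(a,None,fx=3.6,fy=3.6,interpolation=2);b=cv2.resize(b,None,fx=3.6,fy=3.6,interpolation=2)
h=max(a.shape[0],b.shape[0]);b=cv2.copyMakeBorder(b,0,h-b.shape[0],0,0,0)
cv2.imwrite("pics/c.png",cv2.hconcat([a,b]))
```

```text
(no output)
```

View pics/c.png

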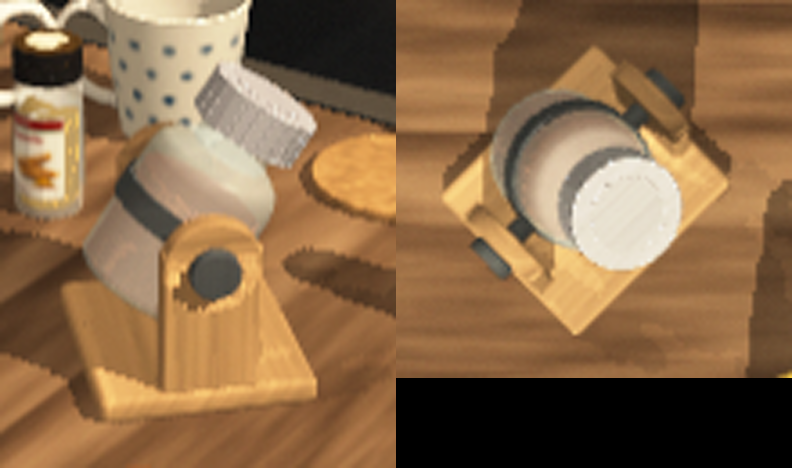

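The crop shows the steel, knurled cap on the leaning glass jar, at scene (325,232) and top (297,252); the board corners are clear too. The moves allow no tilt, so I'll grip the cap along its level y axis with the tool vertical. Next I fit the stand and find the coaster.

```bash
cat > h.py <<'E'
from plant import *
import numpy as np, cv2
from scipy.optimize import least_squares
from scipy.spatial.transform import Rotation as Rot
def proj(c,X):
    q=np.atleast_2d(X)@c["R"].T+c["t"]; return np.c_[c["fx"]*q[:,0]/q[:,2]+c["cx"],c["fy"]*q[:,1]/q[:,2]+c["cy"]]
def back(c,uv,z):
    d=c["R"].T@np.array([(uv[0]-c["cx"])/c["fx"],(uv[1]-c["cy"])/c["fy"],1]);o=-c["R"].T@c["t"];return o+d*(z-o[2])/d[2]
T=np.radians(32); JZ=np.array([-np.sin(T),0,np.cos(T)]); RIM=np.array([-37,0,139.])
def state():
    o=get_obs();R=Rot.from_rotvec(o["tcp_rot"]).as_matrix()
    return o,R
def go(p,yaw,):
    """shift/turn needed to bring TCP to p with tool y along yaw (mod pi); shifts in shares, in tool axes after/before turning"""
    o,R=state(); d=np.array(p)-o["eef_pos"]
    th=np.arctan2(R[1,1],R[0,1]); dy=(yaw-th+np.pi/2)%np.pi-np.pi/2
    R2=R@Rot.from_rotvec([0,0,-dy]).as_matrix()
    print("turn share",(-dy/(np.pi/2)).round(3),"shift now",(R.T@d/1000).round(4),"shift after turn",(R2.T@d/1000).round(4),"joints",o["joint_pos"].round(2),"t",o["time_s"])
E
python3 - <<'E'
from h import *
ct,cs=camera_info("top"),camera_info("scene")
P=np.array([[55,-61,14],[-55,-61,14],[-55,61,14],[55,61,14],[*(RIM+4*JZ)]])
ut=np.array([[290.8,207.8],[327.5,245.8],[285.3,287.5],[248.1,249.7],[298.9,253.9]])
S=P[[0,3,2]];us=np.array([[272.5,279.2],[284.2,312.5],[342.8,306.1]])
f=lambda p,X:X@Rot.from_euler('z',p[2]).as_matrix().T+[p[0],p[1],0]
r=lambda p:np.r_[(proj(ct,f(p,P))-ut).ravel(),(proj(cs,f(p,S))-us).ravel()]
p0=[*back(ct,[290,250],14)[:2],.8]
s=least_squares(r,p0,loss='soft_l1');print(s.x,np.degrees(s.x[2]));print(r(s.x).round(1))
for k,v in dict(rim=RIM,captop=RIM+4*JZ,capmid=RIM-7.5*JZ).items(): print(k,f(s.x,v[None])[0].round(1), proj(cs,f(s.x,v[None])).round(0),proj(ct,f(s.x,v[None])).round(0))
for c,cam in(("top",ct),("scene",cs)):
    grab_frame(c)
    for n,z in(("coaster",8),("spice_tall",50),("spice_short",50),("mug_2",45)):
        for d in regions_of(n,c)[:2]:
            m=d["pixels"].astype(np.uint8);(x,y),(w,h),_=cv2.minAreaRect(cv2.findNonZero(m))
            print(c,n,round(d["confidence"],2),back(cam,(x,y),z).round(0),(round(w),round(h)))
E
```

```text
[508.31874979 384.98276795   0.79291328] 45.43058468049875
[-0.9 -0.7  1.  -0.1 -0.7  1.5 -2.1 -0.1  0.1  0.9 -0.4 -2.9 -0.6 -2.5
  1.7 -2.7]
rim [482.4 358.6 139. ] [[328. 226.]] [[298. 254.]]
captop [480.9 357.1 142.4] [[330. 224.]] [[299. 255.]]
capmid [485.1 361.5 132.6] [[326. 230.]] [[297. 253.]]
top coaster 0.56 [507. 149.   8.] (52, 53)
top spice_tall 0.8 [667. 292.  50.] (21, 33)
top spice_short 0.91 [387. 270.  50.] (23, 24)
top mug_2 0.7 [678. 155.  45.] (47, 58)
top mug_2 0.16 [524. 398.  45.] (35, 40)
scene coaster 0.61 [505. 165.   8.] (24, 43)
scene coaster 0.57 [551. 336.   8.] (85, 65)
scene spice_tall 0.57 [668. 292.  50.] (53, 20)
scene spice_short 0.92 [384. 277.  50.] (22, 54)
scene mug_2 0.78 [682. 139.  45.] (43, 51)
```

Run:
```python
from h import *
go([485,361.5,240],np.radians(135.4))
```

```text
turn share -0.281 shift now [ 0.5797 -0.6978 -0.0013] shift after turn [ 0.8223 -0.3831 -0.0013] joints [-1.44  0.31  1.5  -0.    1.33 -0.22] t 1.4
```

Call:
{"name": "play_rows", "arguments": {"motion": [[[0.0386, -0.0465, 0], 0], [[0.0386, -0.0465, 0], 0], [[0.0386, -0.0465, 0], 0], [[0.0386, -0.0465, 0], 0], [[0.0386, -0.0465, 0], 0]], "fingers": 1, "force": 60}}

```text
time_s: 2.02
eef_pos: [282.0, -206.6, 238.9]
tcp_rot: [3.093, 0.547, 0.001]
ft_force: [-0.1, -0.3, 0.7]
width: 88.0
grip_force: 0.0
```

Call:
{"name": "play_rows", "arguments": {"motion": [[[0.0386, -0.0465, 0], 0], [[0.0386, -0.0465, 0], 0], [[0.0386, -0.0465, 0], 0], [[0.0386, -0.0465, 0], 0], [[0.0386, -0.0465, 0], 0]]}}

```text
time_s: 2.65
eef_pos: [383.5, 78.4, 239.1]
tcp_rot: [3.093, 0.549, 0.002]
ft_force: [0.3, -0.6, 0.2]
width: 88.4
grip_force: 0.0
```

Call:
{"name": "play_rows", "arguments": {"motion": [[[0.0386, -0.0465, 0], 0], [[0.0386, -0.0465, 0], 0], [[0.0386, -0.0465, 0], 0], [[0, 0, 0], -0.1], [[0, 0, 0], -0.1]]}}

```text
time_s: 3.28
eef_pos: [443.8, 247.8, 238.4]
tcp_rot: [2.966, 1.035, -0.001]
ft_force: [-0.5, -0.4, 0.2]
width: 88.0
grip_force: 0.0
```

Run:
```python
from h import *
go([485,361.5,240],np.radians(135.4))
c=camera_info("wrist");p=-c["R"].T@c["t"];print("wrist cam at",p.round(0),"tool-frame off",(state()[1].T@(p-state()[0]["eef_pos"])).round(0))
cv2.imwrite("pics/d.png",grab_frame("wrist")[:,:,::-1])
for n in("cap_top","cap"):print(n,[(d["xy"],d["confidence"]) for d in mark_of(n,"wrist")])
for z,X in(("top",[480.9,357.1,142.4]),("mid",[485.1,361.5,132.6])):print(z,proj(c,np.array(X)))
```

```text
turn share -0.077 shift now [ 0.103  -0.0634 -0.0017] shift after turn [ 0.1099 -0.0505 -0.0017] joints [ 0.28  0.28  1.55 -0.    1.32  1.18] t 3.275
wrist cam at [507. 298. 385.] tool-frame off [  81.    0. -146.]
cap_top [([204.3, 72.7], 0.92), ([265.8, 229.9], 0.36)]
cap [([203.6, 52.6], 0.87)]
top [[204.67749102  72.24283551]]
mid [[206.91380245  61.77464595]]
```

View pics/d.png

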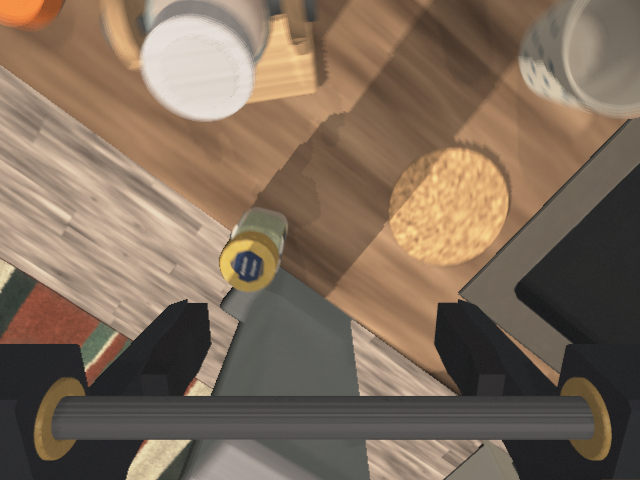

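The wrist view shows the steel cap at (204,73), within 1 px of my prediction; the coaster is at (449,206) and the short spice jar at (249,262).

Call:
{"name": "play_rows", "arguments": {"motion": [[[0, 0, 0], -0.077], [[0.055, -0.0252, 0], 0], [[0.055, -0.0252, 0], 0], [[0, 0, 0.04], 0], [[0, 0, 0], 0]]}}

```text
time_s: 4.05
eef_pos: [484.9, 360.0, 196.1]
tcp_rot: [2.903, 1.199, -0.01]
ft_force: [-0.5, -0.8, -0.1]
width: 88.2
grip_force: 0.0
```

Run:
```python
from h import *
go([485,361.5,123],np.radians(135.4))
c=camera_info("wrist")
cv2.imwrite("pics/e.png",grab_frame("wrist")[:,:,::-1])
for n in("cap_top","cap"):print(n,[(d["xy"],d["confidence"]) for d in mark_of(n,"wrist")])
for z,X in(("top",[480.9,357.1,142.4]),("mid",[485.1,361.5,132.6])):print(z,proj(c,np.array(X)))
print(back(c,mark_of("cap_top","wrist")[0]["xy"],142.4))
# rim circle of top disc
a=np.linspace(0,6.28,12);Rz=Rot.from_euler('z',.793).as_matrix();x=np.array([np.cos(T),0,np.sin(T)])
X=np.array([508.3,385,0])+(RIM+4*JZ+29*(np.cos(a)[:,None]*x+np.sin(a)[:,None]*np.array([0,1,0])))@Rz.T
im=cv2.imread("pics/e.png")
for p in proj(c,X):
    if abs(p).max()<1000: cv2.circle(im,tuple(int(v) for v in p),3,(0,0,255),-1)
cv2.imwrite("pics/e.png",im)
```

```text
turn share -0.006 shift now [ 0.0015 -0.0008  0.0731] shift after turn [ 0.0015 -0.0008  0.0731] joints [ 0.44  0.52  1.3  -0.    1.32  1.23] t 4.05
cap_top [([92.1, 87.0], 0.83), ([318.3, 278.7], 0.77)]
cap [([315.6, 244.8], 0.81), ([108.2, 88.5], 0.81)]
top [[320.52569317 278.89097519]]
mid [[320.31008698 261.01331961]]
[474.90024539 494.42860899 142.4       ]
```

View pics/e.png

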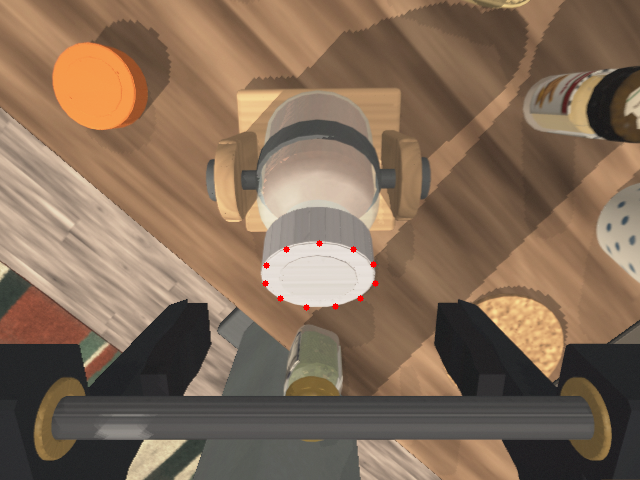

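The model circle fits the steel cap's top (centre about (319,275)). Now I go down with a 15° clockwise pre-turn, grip and twist.

Call:
{"name": "play_rows", "arguments": {"motion": [[[0.0015, -0.0008, 0.038], 0.08], [[0, 0, 0.04], 0.08], [[0, 0, 0], 0]]}}

```text
time_s: 4.62
eef_pos: [485.8, 361.4, 119.8]
tcp_rot: [3.029, 0.83, -0.005]
ft_force: [0.7, -0.9, 0.1]
width: 88.2
grip_force: 0.0
```

Call:
{"name": "play_rows", "arguments": {"motion": [[[0, 0, 0], 0], [[0, 0, 0], 0], [[0, 0, 0], 0], [[0, 0, 0], 0], [[0, 0, 0], 0]], "fingers": -1, "force": 60}}

```text
time_s: 5.25
eef_pos: [486.2, 363.6, 121.9]
tcp_rot: [-3.027, -0.83, -0.002]
ft_force: [-2.1, 6.8, 2.5]
width: 57.5
grip_force: 59.5
```

Run:
```python
from h import *
go([485,361.5,118],np.radians(135.4)); o=get_obs();print({k:np.round(o[k],2) for k in("eef_pos","ft_force","moment","width","grip_force")})
```

```text
turn share -0.164 shift now [-0.0021  0.0012  0.0039] shift after turn [-0.0024  0.0006  0.0039] joints [0.45 0.6  1.39 0.   1.16 1.48] t 5.25
{'eef_pos': array([486.2 , 363.61, 121.86]), 'ft_force': array([-2.14,  6.78,  2.55]), 'moment': array([ 1.02,  0.43, -0.05]), 'width': np.float64(57.52), 'grip_force': np.float64(59.5)}
```

Call:
{"name": "play_rows", "arguments": {"motion": [[[0, 0, 0], -0.11], [[0, 0, 0], -0.11], [[0, 0, 0], -0.11], [[0, 0, 0], 0]]}}

```text
time_s: 5.75
eef_pos: [487.0, 363.2, 123.1]
tcp_rot: [-2.713, -1.584, -0.007]
ft_force: [-5.1, 3.9, 8.7]
width: 56.8
grip_force: 60.0
```

Run:
```python
from h import *
go([485,361.5,118],np.radians(135.4)); o=get_obs();print({k:np.round(o[k],2) for k in("eef_pos","ft_force","moment","width","grip_force")})
for c in("wrist","top"): cv2.imwrite(f"pics/f_{c}.png",grab_frame(c)[:,:,::-1])
```

```text
turn share 0.168 shift now [-0.0025 -0.0009  0.0051] shift after turn [-0.0027 -0.0002  0.0051] joints [0.45 0.6  1.38 0.   1.16 0.96] t 5.75
{'eef_pos': array([487.  , 363.23, 123.07]), 'ft_force': array([-5.08,  3.91,  8.72]), 'moment': array([-0.2 , -0.27,  0.45]), 'width': np.float64(56.84), 'grip_force': np.float64(60.0)}
```

View pics/f_wrist.png

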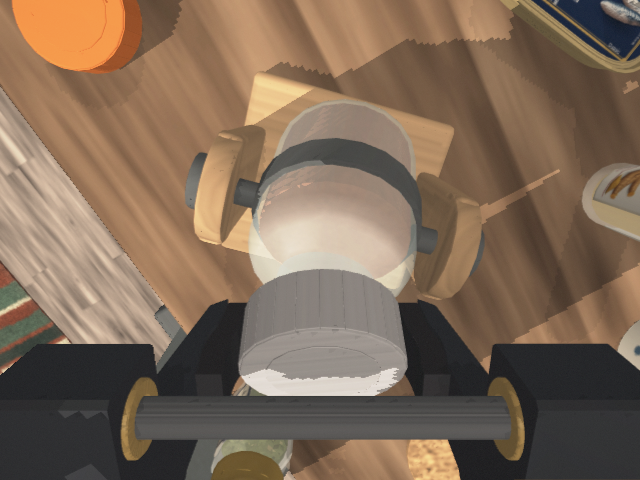

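The cap is held square between the pads (centre about (323,350)), with little residual moment, so it has probably broken loose. I'll turn on, then regrip.

Call:
{"name": "play_rows", "arguments": {"motion": [[[0, 0, 0], -0.11], [[0, 0, 0], -0.09], [[0, 0, 0], 0]]}}

```text
time_s: 6.22
eef_pos: [486.8, 363.9, 122.7]
tcp_rot: [-2.433, -1.986, -0.008]
ft_force: [-6.2, 6.9, 5.2]
width: 57.4
grip_force: 60.5
```

Run:
```python
from h import *
go([485,361.5,118],np.radians(135.4)); o=get_obs();print({k:np.round(o[k],2) for k in("eef_pos","ft_force","moment","width","grip_force")})
```

```text
turn share 0.367 shift now [-0.0028 -0.0013  0.0047] shift after turn [-0.003   0.0004  0.0047] joints [0.45 0.6  1.38 0.   1.16 0.65] t 6.225
{'eef_pos': array([486.8 , 363.93, 122.71]), 'ft_force': array([-6.22,  6.91,  5.21]), 'moment': array([ 0.83, -0.6 , -0.04]), 'width': np.float64(57.39), 'grip_force': np.float64(60.54)}
```

Call:
{"name": "play_rows", "arguments": {"motion": [[[0, 0, 0], 0], [[0, 0, 0], 0], [[0, 0, 0], 0]], "fingers": 1}}

```text
time_s: 6.6
eef_pos: [486.6, 362.0, 120.7]
tcp_rot: [2.436, 1.984, -0.0]
ft_force: [-0.6, 0.8, 1.0]
width: 85.6
grip_force: 0.0
```

Call:
{"name": "play_rows", "arguments": {"motion": [[[0, 0, 0], 0.11], [[0, 0, 0], 0.11], [[0, 0, 0], 0.11], [[0, 0, 0], 0.11], [[0, 0, 0], 0.11]]}}

```text
time_s: 7.22
eef_pos: [486.5, 362.0, 120.7]
tcp_rot: [3.045, 0.773, -0.0]
ft_force: [0.8, 1.0, -0.9]
width: 87.9
grip_force: 0.0
```

Call:
{"name": "play_rows", "arguments": {"motion": [[[0, 0, 0], 0.11], [[0, 0, 0], 0.04], [[0, 0, 0], 0]]}}

```text
time_s: 7.6
eef_pos: [486.5, 362.0, 120.7]
tcp_rot: [3.113, 0.42, -0.0]
ft_force: [-0.1, -0.1, 0.1]
width: 88.1
grip_force: 0.0
```

Call:
{"name": "play_rows", "arguments": {"motion": [[[0, 0, 0], 0], [[0, 0, 0], 0], [[0, 0, 0], 0], [[0, 0, 0], 0], [[0, 0, 0], 0]], "fingers": -1, "force": 40}}

```text
time_s: 8.22
eef_pos: [486.5, 362.1, 120.7]
tcp_rot: [3.113, 0.419, -0.0]
ft_force: [0.3, -0.3, -0.2]
width: 59.3
grip_force: 39.9
```

Run:
```python
from h import *
go([485,361.5,118],np.radians(135.4)); o=get_obs();print({k:np.round(o[k],2) for k in("eef_pos","ft_force","moment","width","grip_force")})
```

```text
turn share -0.334 shift now [-0.0016  0.0002  0.0027] shift after turn [-0.0015 -0.0006  0.0027] joints [ 0.45  0.6   1.39 -0.    1.16  1.75] t 8.225
{'eef_pos': array([486.49, 362.12, 120.7 ]), 'ft_force': array([ 0.29, -0.25, -0.2 ]), 'moment': array([-0.01,  0.04, -0.05]), 'width': np.float64(59.3), 'grip_force': np.float64(39.92)}
```

Call:
{"name": "play_rows", "arguments": {"motion": [[[0, 0, 0], -0.1], [[0, 0, 0], -0.1], [[0, 0, 0], -0.1], [[0, 0, 0], -0.1], [[0, 0, 0], -0.1]]}}

```text
time_s: 8.85
eef_pos: [485.9, 362.4, 120.5]
tcp_rot: [-2.713, -1.582, 0.002]
ft_force: [-4.9, -0.1, 2.9]
width: 57.1
grip_force: 40.0
```

Run:
```python
from h import *
go([485,361.5,118],np.radians(135.4)); o=get_obs();print({k:np.round(o[k],2) for k in("eef_pos","ft_force","moment","width","grip_force")})
ims=[]
for c in("wrist","scene"):
    im=grab_frame(c)[:,:,::-1]
    im=im[200:480,160:500] if c=="wrist" else cv2.resize(im[190:330,240:410],None,fx=2,fy=2,interpolation=2)
    ims.append(cv2.resize(im,(400,330)))
cv2.imwrite("pics/g.png",cv2.hconcat(ims))
```

```text
turn share 0.168 shift now [-0.0012 -0.0004  0.0025] shift after turn [-0.0013 -0.      0.0025] joints [0.45 0.6  1.39 0.   1.16 0.96] t 8.85
{'eef_pos': array([485.92, 362.36, 120.55]), 'ft_force': array([-4.87, -0.07,  2.9 ]), 'moment': array([-0.31,  0.21, -1.42]), 'width': np.float64(57.13), 'grip_force': np.float64(40.03)}
```

View pics/g.png

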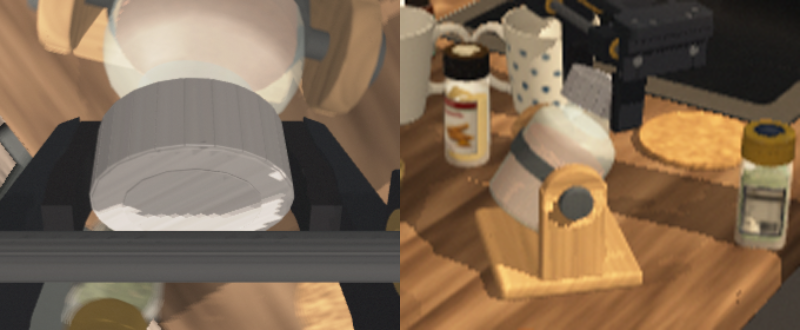

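The picture shows the cap still on the neck between the pads (wrist crop (190,160)), with nothing knocked. The top has brush streaks, so I'll rectify it into the jar frame to read how far it has turned.

Call:
{"name": "play_rows", "arguments": {"motion": [[[0, 0, 0], 0]]}}

```text
time_s: 9.07
eef_pos: [485.7, 362.1, 120.8]
tcp_rot: [2.716, 1.578, -0.003]
ft_force: [-5.6, 0.5, 2.6]
width: 57.2
grip_force: 40.0
```

```bash
cat >> h.py <<'E'
def rect(im,c,lift=0):
    """cap-top plane in jar frame: col=+x jar, row=-y jar, 6 px/mm"""
    Rz=Rot.from_euler('z',.793).as_matrix();x=np.array([np.cos(T),0,np.sin(T)]);y=np.array([0,1.,0])
    q=np.array([[-30,-30],[30,-30],[30,30],[-30,30]])
    W=np.array([508.3,385,0])+(RIM+(4+lift)*JZ+q[:,:1]*x+q[:,1:]*y)@Rz.T
    H=cv2.getPerspectiveTransform(proj(c,W).astype(np.float32),np.float32([[0,260],[260,260],[260,0],[0,0]]))
    return cv2.warpPerspective(im,H,(260,260))
E
python3 - <<'E'
from h import *
o,R=state();print({k:np.round(o[k],2) for k in("eef_pos","ft_force","moment","width")})
c=camera_info("wrist");g=grab_frame("wrist")[:,:,::-1].copy();cv2.imwrite("pics/g_w.png",g)
A=c["R"]@R; b=c["R"]@o["eef_pos"]+c["t"]   # Xc=A Xtool + b
def cam(p,rv):
    Rt=Rot.from_rotvec(rv).as_matrix();Rc=A@Rt.T;return dict(c,R=Rc,t=b-Rc@np.array(p))
e=rect(cv2.imread("pics/e.png"),cam([484.9,360,196.1],[2.903,1.199,-.01]))
f=rect(cv2.imread("pics/f_wrist.png"),cam([487,363.2,123.1],[-2.713,-1.584,-.007]))
out=[]
for i in(e,f,rect(g,c)):
    k=cv2.cvtColor(i,cv2.COLOR_BGR2GRAY);out.append(cv2.createCLAHE(4,(4,4)).apply(k))
cv2.imwrite("pics/h.png",cv2.hconcat(out))
E
```

```text
{'eef_pos': array([485.73, 362.13, 120.82]), 'ft_force': array([-5.61,  0.51,  2.59]), 'moment': array([-0.63,  0.29,  0.15]), 'width': np.float64(57.15)}
```

View pics/h.png

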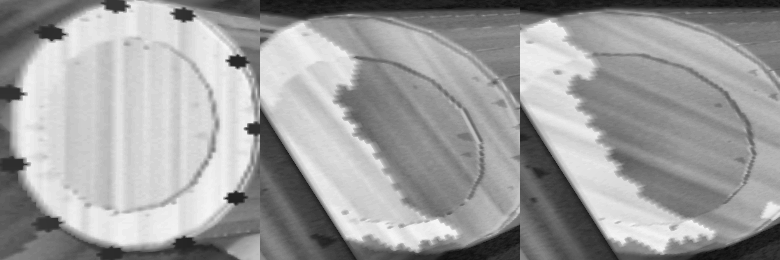

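Streaks run at 90° untouched (left), about 130° after stroke one, and about 153° now, so the cap has turned roughly 63–80°. I'll add 15°, then regrip square to the jar.

Call:
{"name": "play_rows", "arguments": {"motion": [[[0, 0, 0], -0.09], [[0, 0, 0], -0.08], [[0, 0, 0], 0]]}}

```text
time_s: 9.5
eef_pos: [485.4, 362.4, 121.6]
tcp_rot: [-2.48, -1.926, 0.003]
ft_force: [-10.0, -0.9, 9.1]
width: 57.5
grip_force: 40.0
```

Call:
{"name": "play_rows", "arguments": {"motion": [[[0, 0, 0], 0], [[0, 0, 0], 0], [[0, 0, 0], 0]], "fingers": 1}}

```text
time_s: 9.88
eef_pos: [486.6, 362.1, 120.6]
tcp_rot: [2.482, 1.925, -0.0]
ft_force: [-0.2, -0.3, 0.4]
width: 85.5
grip_force: 0.0
```

Call:
{"name": "play_rows", "arguments": {"motion": [[[0, 0, 0], 0.11], [[0, 0, 0], 0.11], [[0, 0, 0], 0.11], [[0, 0, 0], 0.01], [[0, 0, 0], 0]]}}

```text
time_s: 10.5
eef_pos: [486.5, 362.1, 120.7]
tcp_rot: [2.9, 1.207, -0.0]
ft_force: [-0.0, -0.6, -0.8]
width: 88.2
grip_force: 0.0
```

Run:
```python
from h import *
go([485,361.5,122],np.radians(135.4))
o,R=state()
JW=Rot.from_euler('z',.793).as_matrix()@JZ; print("jar axis in tool at aligned yaw",(R.T@JW).round(3))
```

```text
turn share -0.002 shift now [-0.0015 -0.0006 -0.0013] shift after turn [-0.0015 -0.0006 -0.0013] joints [ 0.45  0.6   1.39 -0.    1.16  1.23] t 10.5
jar axis in tool at aligned yaw [-0.53   0.002 -0.848]
```

Call:
{"name": "play_rows", "arguments": {"motion": [[[-0.0015, -0.0006, -0.002], 0], [[0, 0, 0], 0], [[0, 0, 0], 0], [[0, 0, 0], 0], [[0, 0, 0], 0]], "fingers": -1, "force": 30}}

```text
time_s: 11.12
eef_pos: [484.4, 361.7, 122.6]
tcp_rot: [-2.901, -1.203, 0.002]
ft_force: [-4.4, 2.1, 0.8]
width: 57.0
grip_force: 30.0
```

Call:
{"name": "play_rows", "arguments": {"motion": [[[-0.0053, 0, -0.0085], 0], [[0, 0, 0], 0]]}}

```text
time_s: 11.38
eef_pos: [480.7, 357.6, 131.9]
tcp_rot: [-2.902, -1.203, 0.001]
ft_force: [-4.3, 2.0, 1.9]
width: 57.8
grip_force: 30.0
```

Moving up freely; I'll lift it clear.

Call:
{"name": "play_rows", "arguments": {"motion": [[[-0.0106, 0, -0.017], 0], [[-0.0106, 0, -0.017], 0], [[-0.0106, 0, -0.017], 0], [[0, 0, -0.03], 0], [[0, 0, 0], 0]]}}

```text
time_s: 12.0
eef_pos: [459.9, 335.2, 214.6]
tcp_rot: [2.902, 1.202, 0.009]
ft_force: [-0.4, 0.4, -0.4]
width: 57.2
grip_force: 30.0
```

Run:
```python
from h import *
o,R=state();print({k:np.round(o[k],2) for k in("eef_pos","ft_force","moment","width","grip_force")})
go([507,149,215],np.radians(135.4))
c=camera_info("wrist");w=grab_frame("wrist")[:,:,::-1];
for d in regions_of("coaster","wrist")[:2]:
    (x,y),s,_=cv2.minAreaRect(cv2.findNonZero(d["pixels"].astype(np.uint8)));print("coaster",d["confidence"],back(c,(x,y),8),s)
s=grab_frame("scene")[:,:,::-1]
cv2.imwrite("pics/i.png",cv2.hconcat([cv2.resize(w,(400,300)),cv2.resize(s[150:330,200:440],(400,300))]))
```

```text
{'eef_pos': array([459.94, 335.2 , 214.58]), 'ft_force': array([-0.45,  0.38, -0.38]), 'moment': array([-0.01,  0.01, -0.03]), 'width': np.float64(57.24), 'grip_force': np.float64(30.0)}
turn share -0.004 shift now [-0.0984  0.1649 -0.0005] shift after turn [-0.0995  0.1643 -0.0005] joints [ 0.42  0.43  1.4  -0.    1.31  1.21] t 12.0
coaster 0.61 [512.82391287 152.4397269    8.        ] (107.0, 109.00000762939453)
```

View pics/i.png

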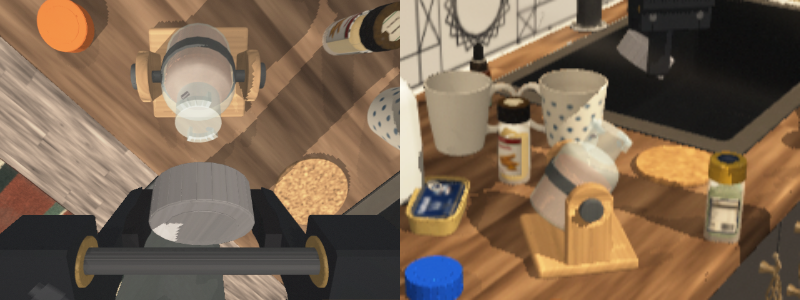

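Cap is off and held, at wrist view (200,205); the neck is bare and the bystanders are untouched. Now over to the coaster.

Call:
{"name": "play_rows", "arguments": {"motion": [[[-0.0239, 0.0414, 0], 0], [[-0.0239, 0.0414, 0], 0], [[-0.0239, 0.0414, 0], 0], [[-0.0239, 0.0414, 0], 0], [[0, 0, 0], 0]]}}

```text
time_s: 12.78
eef_pos: [508.8, 148.0, 211.0]
tcp_rot: [-2.904, -1.197, 0.003]
ft_force: [-0.3, -0.3, -1.0]
width: 57.6
grip_force: 30.0
```

Call:
{"name": "play_rows", "arguments": {"motion": [[[0, 0, 0.055], 0], [[0, 0, 0.055], 0], [[0, 0, 0.055], 0], [[0, 0, 0.01], 0], [[0, 0, 0], 0]]}}

```text
time_s: 13.4
eef_pos: [508.7, 151.1, 37.9]
tcp_rot: [2.902, 1.204, 0.0]
ft_force: [1.0, 0.3, -0.7]
width: 57.2
grip_force: 30.0
```

Run:
```python
from h import *
o,R=state();print({k:np.round(o[k],2) for k in("eef_pos","ft_force","moment","width","grip_force")})
go([509.5,150.5,25],np.radians(135.4))
```

```text
{'eef_pos': array([508.68, 151.07,  37.88]), 'ft_force': array([ 1.02,  0.26, -0.69]), 'moment': array([ 0.03, -0.03,  0.04]), 'width': np.float64(57.16), 'grip_force': np.float64(30.0)}
turn share -0.004 shift now [0.0002 0.001  0.0129] shift after turn [0.0002 0.001  0.0129] joints [0.07 0.57 1.69 0.   0.87 0.85] t 13.4
```

Call:
{"name": "play_rows", "arguments": {"motion": [[[0, 0, 0.008], 0], [[0, 0, 0.005], 0], [[0, 0, 0.003], 0], [[0, 0, 0.003], 0], [[0, 0, 0], 0]], "force": 10}}

```text
time_s: 14.02
eef_pos: [509.5, 150.9, 19.1]
tcp_rot: [2.902, 1.203, 0.005]
ft_force: [0.7, 2.9, 4.4]
width: 57.6
grip_force: 10.0
```

Call:
{"name": "play_rows", "arguments": {"motion": [[[0, 0, 0.002], 0], [[0, 0, 0.002], 0], [[0, 0, 0.002], 0], [[0, 0, 0], 0]]}}

```text
time_s: 14.52
eef_pos: [508.4, 150.5, 12.2]
tcp_rot: [2.902, 1.203, 0.0]
ft_force: [1.9, 0.2, 3.6]
width: 57.8
grip_force: 10.0
```

Call:
{"name": "play_rows", "arguments": {"motion": [[[0, 0, 0], 0], [[0, 0, 0], 0]], "force": 3}}

```text
time_s: 14.78
eef_pos: [507.9, 150.5, 11.9]
tcp_rot: [-2.902, -1.203, 0.002]
ft_force: [1.4, -1.2, 0.5]
width: 58.3
grip_force: 3.0
```

Call:
{"name": "play_rows", "arguments": {"motion": [[[0, 0, 0], 0], [[0, 0, 0], 0], [[0, 0, 0], 0], [[0, 0, 0], 0]], "fingers": 1}}

```text
time_s: 15.28
eef_pos: [508.4, 150.6, 12.2]
tcp_rot: [-2.902, -1.203, 0.0]
ft_force: [-0.2, -0.1, 0.7]
width: 88.1
grip_force: 0.0
```

Call:
{"name": "play_rows", "arguments": {"motion": [[[0, 0, -0.03], 0], [[0, 0, -0.05], 0], [[0, 0, -0.05], 0], [[0, 0, 0], 0], [[0, 0, 0], 0]]}}

```text
time_s: 15.9
eef_pos: [507.9, 150.6, 141.4]
tcp_rot: [-2.902, -1.203, 0.002]
ft_force: [-0.9, -0.3, -0.3]
width: 88.2
grip_force: 0.0
```

Run:
```python
from h import *
c=camera_info("wrist");w=grab_frame("wrist")[:,:,::-1]
print([(back(c,d["xy"],8).round(0),d["confidence"]) for d in mark_of("cap","wrist")])
s=grab_frame("scene")[:,:,::-1]
cv2.imwrite("pics/j.png",cv2.hconcat([cv2.resize(w,(400,300)),cv2.resize(s[180:330,240:440],(400,300))]))
print(get_obs()["ft_force"],get_obs()["time_s"])
```

```text
[(array([512., 154.,   8.]), 0.97)]
[ 0.33950974 -0.19808268 -0.61876945] 16.05
```

View pics/j.png

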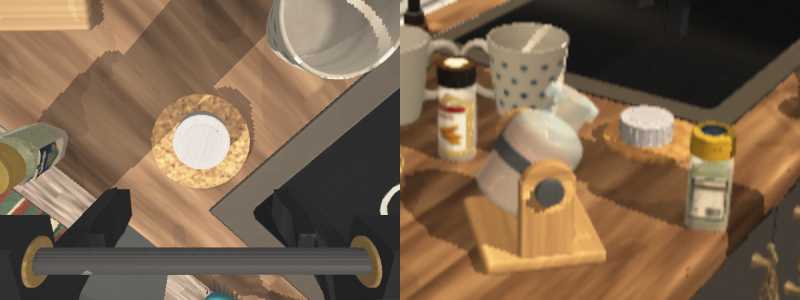

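The cap lies flat and centred on the coaster (wrist (201,141), scene (647,125)); the gripper is clear and nothing has been moved aside.

```bash
python3 -c "
from plant import *
print(hand_in())"
```

```text
the job is handed in; nothing more can be done
None
```

The jar is open and the steel cap lies flat, open side down, within about 5 mm of the coaster's centre by camera; the spice jars and mug look undisturbed, and I handed in at about 16 s, but no verdict came back.

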